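# Bolt the ice chest

### The arm

A 7-joint arm with a two-finger parallel gripper is mounted at the origin on the work surface. World frame = base frame: x ahead of the robot, y to its left, z up, the work surface at z = 0. Lengths are in m, angles in rad, forces in N, time in s.
With the tool pointing down it reaches from about 0.425 to 1.025 m from the base axis. Payload 9.4 kg.
Tool frame: the origin (TCP) lies midway between the tips of the shut fingers; the grasp point (between the pads) lies 19 mm behind it (r.grip_point_offset is the distance from the TCP to the grasp point, in m); x points along the fingers, y is the direction in which the jaws open and shut, and the axes are right-handed (so a half turn about x gives the same grasp; the last joint's range is limited). The gripper opens to 85 mm and grips with 20 to 120 N. Pads are 22 mm wide; open, the fingers measure 114 mm over their backs; the gripper's body (76 mm by 85 mm) begins 54 mm behind the grasp point. The pads swing forward as they close: fully open they stand 13 mm farther back than shut.
Start: joints at [-1.397, 0.599, -0.003, 1.599, 0.002, 0.943, -0.08], TCP at [0.18, 0.702, 0.231] pointing down, gripper open.
Joint ranges: [-2.57, 2.57], [-0.35, 1.97], [-1.29, 1.29], [0.11, 2.56], [-1.05, 4.19], [0.11, 1.86], [-2.63, 2.63]. Speed limits (rad/s): [2.22, 2.22, 3.01, 3.01, 3.14, 3.14, 3.14].

### API

Orientations are given as a rotation vector (axis times angle).
In Python, from rig import r gives the robot as it stands.
- The arm moves only by the shell command python3 -m creep 'ROWS'. ROWS is JSON, a list of rows, each a list of 3 entries, a list of its own where there are three numbers: the shift along the tool's x, y, z in m, then the turn, a rotation vector about the tool's x, y, z in rad, then the closure, from -1 (fully open) to 1 (shut), so that 0 is half open. In form: [[[tx, ty, tz], [ax, ay, az], claw], ...]. A call has 1 to 10 rows; each row shifts and turns the pose as measured when the row begins, along the tool's axes as they then stand; what a row does not reach is not made up. A row lasts 1/12 s, in which the tool goes at most 41.7 mm and 7.16 degrees, less where a joint would pass 70% of its speed; a pose out of reach is approached as far as the arm can. A call with a gripper value outside its range is refused whole. The fingers move at their own pace and stop on an object; the grip force is fixed at half the most. Time passes only in rows, so rows that do not move let the fingers close. It gives the time, the measured TCP pose, the force and the opening at its end, in the units of the state.
- r.get_state(): the state, without advancing time (a new reading comes with each control period).
- r.get_image(name): name is "scene" or "top"; returns a dict with "img" (384x512x3 uint8, red, green, blue), "K" (3x3 intrinsics, pixels), "R" (3x3) and "t" (3): a world point X has camera coordinates R X + t. Camera axes: x right, y down, z forward; pixel columns grow to the right and rows downward; lengths in m; the calibration is good to about 2 mm. A picture is of the moment at which its call begins. There is no depth.
- r.job_done(): hands the job in, once; it reports no verdict.
The state is a dict: "clock": time; "joints": joint angles; "qd": joint speeds; "effort": joint torques, N m; "eef_pos": TCP position; "ee_rot": TCP orientation; "force": force on the tool from outside, world axes, zero at the start; "wrist_torque": the same for the moment, N m; "width": finger opening in m.
Only numpy, scipy, OpenCV 4.12 (cv2) and the standard library are available. Lean on these libraries where they do the work, as an engineer would, in place of code of your own. Each camera call takes 0.05 s, during which the arm holds its last target.

### The job

The lid of the ice chest is shut but not bolted. Lift the bolt's handle, slide the bolt across into the keeper on the lid, and turn the handle down until it is fully home in the notch of the catch rail, then let go of it; the notch is never quite in the same place, so feel for it lightly and do not force the handle against the rail. Leave the lid shut and everything on and around the chest where it is.

Things in the scene. Friction and masses are not known exactly. Their poses are not given: they have to be found in the camera images.
- chest: Stainless ice chest, 300 (x) x 500 (y) x 150 mm high, fixed on the counter. Origin: centre of its underside; x away from its front, y along its front, z up. Its top (z = 150) is a fixed deck on the +y half and a lid, hinged at the far edge, on the -y half. A barrel bolt lies across the top: a 16 mm round rod along y; the keeper, a staple 29 mm wide and 39 mm high, is on the lid at y = -27 to -11.
- rod_axis (a point): Fixed point of the chest on the rod's axis, where the handle stands at slide 0: x = -50, y = 123, z = 174 mm in the chest's frame. Axes as the chest's. The rod runs in two guides on the deck, 29 mm wide, up to z = 189, at y = 13 to 31 and 142 to 156.
- rail_line (a point): Fixed point of the chest on the line of the catch rail's top edge, level with rod_axis along y. The catch rail is an upright flat bar 4 mm thick along y, centred 24 mm in front of the rod's axis, its top edge 11.3 mm above that axis, with one notch 12.5 mm wide and 12.5 mm deep cut into the edge. Its screw holes are slotted: where the notch lies along y differs each time and is not measured: feel for it.
- bolt (a joint): Slide of the bolt, m: 0 is drawn back, positive is towards the keeper (the chest's -y), stop at 0.079. The handle faces the notch somewhere from 0.040 to 0.072. The rod's tip stands in the keeper beyond 0.036. It rubs with about 3 N and stays where it is left.
- handle (a joint): Turn of the handle about the rod, rad: 0 is upright, positive is down towards the chest's front; stops at -0.2 and 1.40 (nearly level). Drawn back (slide under 0.007) it lies down beside the rail's end. Further on it meets the rail's edge at 0.91, can lie down only in the notch, and clears the rail when under 0.85. It rubs with about 0.1 N m (2 N at the ball) and stays where it is left.
- grip: The bolt's handle: a 9 mm square steel stem with a 22 mm ball on its end. Origin on the rod's axis, z along the stem towards the ball, y as the chest's. More than 30 N between handle and rail counts as forcing it; as the rail meets the stem about half-way out, that is about 15 N at the ball.
- ball (a point): Centre of the ball on the handle's end, 54 mm from the rod's axis. Upright it stands 78 mm over the deck, fully down 33 mm over it.
- lid (a joint): Opening of the chest's lid, rad: 0 is shut; it stays shut by its weight.
- jar_mid (a point): Lidded glass jar, 60 mm across, 85 mm high, standing on the deck behind the bolt; the point is half-way up. A bystander.
- scoop_mid (a point): Aluminium ice scoop, tray 100 x 70 x 40 mm with a handle, lying on the lid; the point is the tray's centre. A bystander.
- bowl_mid (a point): Steel bowl, 170 mm across, 70 mm high, left of the chest; the point is inside it, 30 mm up. A bystander.
- sauce_mid (a point): Brown sauce bottle, 60 mm across, 190 mm high, right of the chest; the point is half-way up. A bystander.
- teacup_mid (a point): Blue tea cup, 74 mm across, 75 mm high, right of the chest; the point is half-way up. A bystander.
- flask_mid (a point): White ceramic sake flask, 72 mm across, 150 mm high, right of the chest; the point is half-way up. A bystander.

How it is judged:
On the way:
1. the bolt is slid across with its handle raised (value of joint bolt above 0.036 m and value of joint handle below 1.05 rad), for 0.05 s.
At the end, for the whole second after the job is handed in: The bolt is slid across by more than 36 mm, so that it stands in the keeper, its handle is turned down past 1.25 rad (only possible in the notch) and at rest, and the lid is shut (under 0.03 rad) (value of joint bolt above 0.036 m and value of joint handle above 1.25 rad and value of joint lid below 0.03 rad and linear speed of grip below 0.02 m/s); the robot touches nothing.
It fails at once if the handle is forced against the catch rail (contact force between grip and chest above 30 N).
It fails at once if something standing on or around the chest is moved by more than 30 mm (distance of any of jar_mid, scoop_mid, bowl_mid, sauce_mid, teacup_mid, flask_mid from where it was at the start of the episode above 0.03 m).
It also fails if it takes over 67 s, if anything falls off the work surface, if the arm or the gripper's body presses on something with over 40 N, if the wrist force passes 120 N, or if a joint passes its speed limit or range.

## Working session

There is one attempt and no reset: what is moved stays moved. The work goes in short steps, Python scripts to look and compute and a shell command to move; the robot and the scene stay as the last step left them, time stands still between calls to the robot, and variables do not carry over. Pictures are saved under pics/ and viewed, and the job is handed in when it is done.

```bash
ls; mkdir -p pics
python3 - <<'E'
from rig import r
import cv2
s=r.get_state()
for k,v in s.items(): print(k,v)
print(r.grip_point_offset)
for n in("scene","top"):
    d=r.get_image(n); cv2.imwrite(f"pics/{n}0.png",cv2.cvtColor(d["img"],cv2.COLOR_RGB2BGR)); print(n,d["K"],d["R"],d["t"])
E
```

```text
pics
clock 0.0
joints [-1.39672951  0.600188   -0.00255682  1.60015581  0.00182461  0.94291649
 -0.07978479]
qd [-0.0011947  -0.00079838  0.00033683 -0.00034993 -0.00156387  0.00032705
 -0.00107301]
effort [-1.50996122e-03 -7.76449227e+01  1.56468853e+00 -2.57996517e+01
  1.23923706e-02  9.05682275e-03  3.05983735e-05]
eef_pos [0.17979949 0.70183931 0.2303621 ]
ee_rot [ 0.19547126  1.56186872 -0.19809233]
force [ 0.8905985   0.48428253 -0.46665807]
wrist_torque [-0.03214053  0.01514234 -0.05151219]
width 0.08547406684053088
0.0187
scene [[349.98561705   0.         258.80847877]
 [  0.         349.98561705 189.26792946]
 [  0.           0.           1.        ]] [[-0.88196799  0.47102965 -0.01623357]
 [ 0.37177642  0.67412783 -0.63822721]
 [-0.28968044 -0.56893122 -0.76967688]] [ 0.51837505 -0.10569057  1.55794962]
top [[459.62844699   0.         256.45276989]
 [  0.         459.62844699 185.91759101]
 [  0.           0.           1.        ]] [[ 0.02795543 -0.99952493 -0.01297753]
 [-0.98984049 -0.02586933 -0.13980908]
 [ 0.13940694  0.01675411 -0.99009343]] [0.01161886 0.59676919 1.91850903]
```

View pics/scene0.png

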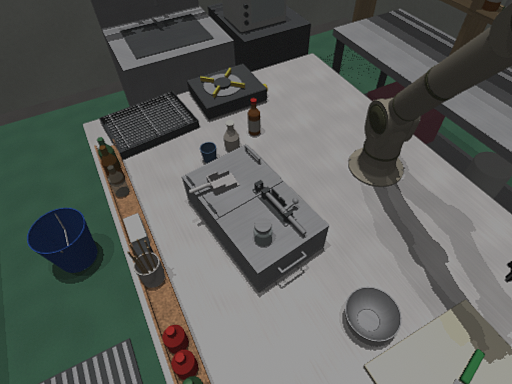

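View pics/top0.png

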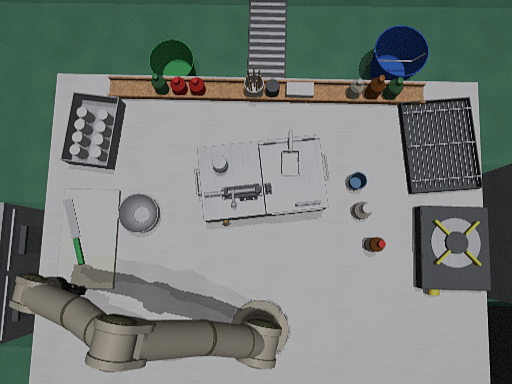

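Run:
```python
import cv2
a=cv2.imread("pics/top0.png"); cv2.imwrite("pics/topz.png",cv2.resize(a[125:230,185:335],None,fx=5.3,fy=5.3,interpolation=cv2.INTER_CUBIC))
a=cv2.imread("pics/scene0.png"); cv2.imwrite("pics/scenez.png",cv2.resize(a[140:290,175:335],None,fx=4,fy=4,interpolation=cv2.INTER_CUBIC))
```

```text
(no output)
```

View pics/topz.png

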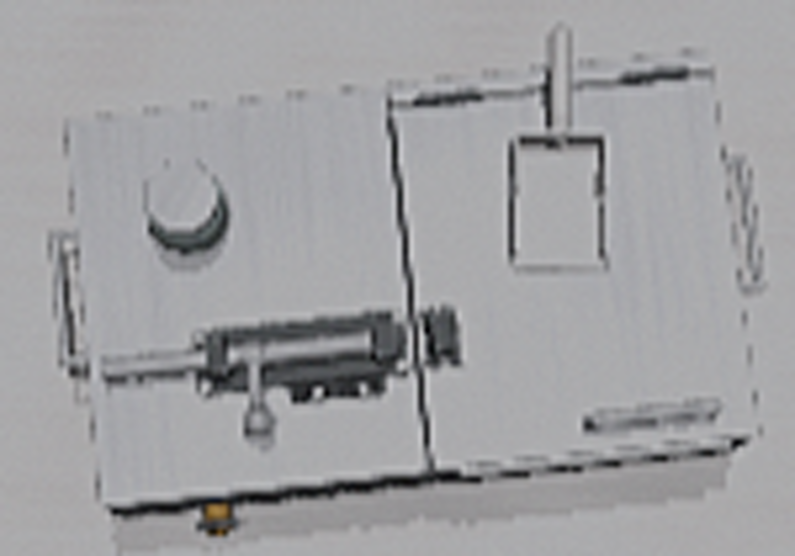

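View pics/scenez.png

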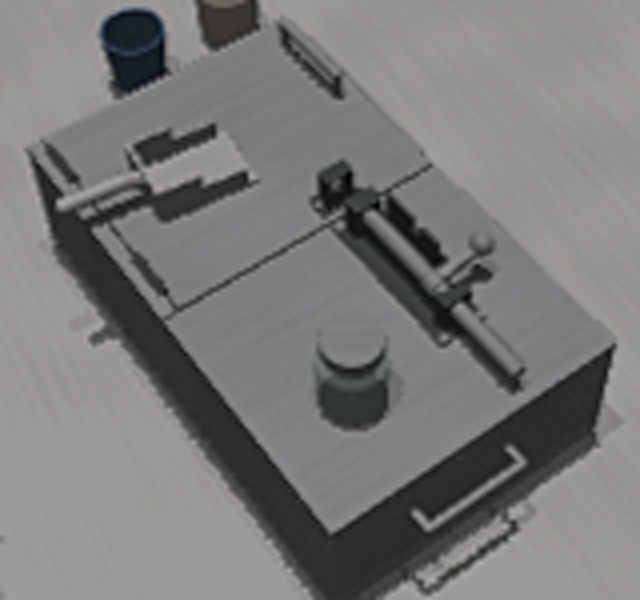

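```bash
cat > h.py <<'E'
import numpy as np, json, cv2
from scipy.spatial.transform import Rotation as Ro
CAM={"top":(459.62844699,256.45276989,185.91759101,[[0.02795543,-0.99952493,-0.01297753],[-0.98984049,-0.02586933,-0.13980908],[0.13940694,0.01675411,-0.99009343]],[0.01161886,0.59676919,1.91850903]),
"scene":(349.98561705,258.80847877,189.26792946,[[-0.88196799,0.47102965,-0.01623357],[0.37177642,0.67412783,-0.63822721],[-0.28968044,-0.56893122,-0.76967688]],[0.51837505,-0.10569057,1.55794962])}
def ray(n,u,v):
    f,cx,cy,R,t=CAM[n];R=np.array(R);t=np.array(t)
    d=R.T@np.array([(u-cx)/f,(v-cy)/f,1]);return -R.T@t,d/np.linalg.norm(d)
def plane(n,u,v,z):
    c,d=ray(n,u,v);return c+d*(z-c[2])/d[2]
def two(p,q):
    c1,d1=ray("top",*p);c2,d2=ray("scene",*q)
    A=np.stack([d1,-d2],1);s=np.linalg.lstsq(A,c2-c1,rcond=None)[0]
    a=c1+d1*s[0];b=c2+d2*s[1];return (a+b)/2,np.linalg.norm(a-b)
def proj(n,X):
    f,cx,cy,R,t=CAM[n];p=np.array(R)@X+np.array(t);return p[:2]/p[2]*f+[cx,cy]
tz=lambda x,y:(185+(x+.5)/5.3-.5,125+(y+.5)/5.3-.5)
sz=lambda x,y:(175+(x+.5)/4-.5,140+(y+.5)/4-.5)
E
python3 - <<'E'
from h import *
P=[plane("top",*tz(*p),0.15) for p in [(105,507),(757,435),(716,62),(68,118)]]
Q=[plane("scene",*sz(*p),0.15) for p in [(615,345),(282,20),(30,150),(330,532)]]
L=np.array([[-.15,.25],[-.15,-.25],[.15,-.25],[.15,.25]])
for S in (P,Q):
    S=np.array(S)[:,:2];print(S.round(4).tolist())
    c=S.mean(0);M=(L.T@(S-c));th=np.arctan2(M[0,1]-M[1,0],M[0,0]+M[1,1])
    Rm=np.array([[np.cos(th),-np.sin(th)],[np.sin(th),np.cos(th)]])
    print("c",c,"th",np.degrees(th),"res",(S-c-(Rm@L.T).T).round(4).tolist())
print("ball",two(tz(259,425),sz(481,243)))
print("ball@.19",plane("top",*tz(259,425),.2),plane("scene",*sz(481,243),.2))
E
```

```text
[[0.4372, 0.2298], [0.5048, -0.2598], [0.7923, -0.2265], [0.7358, 0.2714]]
c [0.61751737 0.00372357] th 7.1967877193853855 res [[-0.0002, -0.0032], [0.0047, 0.0033], [-0.0053, -0.001], [0.0008, 0.0009]]
[[0.4454, 0.2361], [0.5121, -0.256], [0.8023, -0.2122], [0.7363, 0.2723]]
c [0.62399536 0.01005743] th 7.766709713859714 res [[0.0038, -0.0014], [0.0029, 0.0019], [-0.0041, 0.0052], [-0.0026, -0.0057]]
ball (array([0.50071596, 0.11225339, 0.18404122]), np.float64(0.00447995898395091))
ball@.19 [0.49740679 0.11260342 0.2       ] [0.50985437 0.12085595 0.2       ]
```

```bash
cat >> h.py <<'E'
TH=np.radians(7.4); C0=np.array([.6205,.0065,0])
RC=Ro.from_euler('z',TH).as_matrix()
W=lambda p:C0+RC@np.array(p)          # chest->world
Cf=lambda X:RC.T@(np.array(X)-C0)     # world->chest
# desired tool: x down, y = chest +-y
def des(sgn): 
    x=np.array([0,0,-1.]);y=sgn*RC[:,1];return np.stack([x,y,np.cross(x,y)],1)
def rep(s,target=None,sgn=None):
    R=Ro.from_rotvec(s["ee_rot"]).as_matrix();p=np.array(s["eef_pos"])
    print("t",round(s["clock"],2),"tcp chest mm",(1e3*Cf(p)).round(1),"F chest",(RC.T@np.array(s["force"])).round(1),"w",round(s["width"]*1e3,1))
    if sgn: print("turn tool deg",np.degrees(Ro.from_matrix(R.T@des(sgn)).as_rotvec()).round(2), (Ro.from_matrix(R.T@des(sgn)).as_rotvec()).round(3))
    if target is not None: print("shift tool mm",(1e3*R.T@(W(target)-p)).round(1))
E
python3 - <<'E'
from h import *
from rig import r
s=r.get_state();print(Ro.from_rotvec(s["ee_rot"]).as_matrix().round(3))
for g in(1,-1): rep(s,[-.103,.122,.30],g)
E
```

```text
[[-0.     0.248  0.969]
 [-0.001  0.969 -0.248]
 [-1.    -0.001  0.   ]]
t 0.1 tcp chest mm [-347.4  746.4  230.5] F chest [ 0.3 -0.2 -0.1] w 85.2
turn tool deg [-2.177e+01 -1.000e-02  8.000e-02] [-0.38  -0.     0.001]
shift tool mm [ -68.8 -489.3  458.6]
t 0.1 tcp chest mm [-347.4  746.4  230.5] F chest [ 0.3 -0.2 -0.1] w 85.2
turn tool deg [1.5823e+02 1.1000e-01 1.0000e-02] [2.762e+00 2.000e-03 0.000e+00]
shift tool mm [ -68.8 -489.3  458.6]
```

```bash
python3 -m creep '[[[-0.03,0,0],[-0.095,0,0],-1],[[-0.03,0,0],[-0.095,0,0],-1],[[-0.03,0,0],[-0.095,0,0],-1],[[0,0,0],[-0.095,0,0],-1],[[0,0,0],[0,0,0],-1]]'
python3 - <<'E'
from h import *
from rig import r
rep(r.get_state(),[-.103,.122,.30],1)
E
```

```text
clock: 0.52
eef_pos: [0.179, 0.7001, 0.3195]
ee_rot: [-0.124, 1.57, 0.107]
force: [0.5, -0.7, -1.9]
width: 0.0856
t 0.52 tcp chest mm [-348.5  744.7  319.5] F chest [ 0.4 -0.7 -1.9] w 85.6
turn tool deg [ 1.   -0.16  0.6 ] [ 0.017 -0.003  0.011]
shift tool mm [  25.4 -626.7  234.6]
```

```bash
python3 -m creep '[[[0,-0.036,0.014],[0.017,0,0.01],-1],[[0,-0.038,0.014],[0,0,0],-1],[[0,-0.038,0.014],[0,0,0],-1],[[0,-0.038,0.014],[0,0,0],-1],[[0,-0.038,0.014],[0,0,0],-1],[[0,-0.038,0.014],[0,0,0],-1],[[0,-0.038,0.014],[0,0,0],-1],[[0,-0.038,0.014],[0,0,0],-1],[[0,-0.038,0.014],[0,0,0],-1],[[0,-0.038,0.014],[0,0,0],-1]]'
python3 - <<'E'
from h import *
from rig import r
rep(r.get_state(),[-.103,.122,.26],1)
E
```

```text
clock: 1.35
eef_pos: [0.3581, 0.3359, 0.309]
ee_rot: [-0.088, 1.584, 0.08]
force: [1.6, -0.0, -0.4]
width: 0.0856
t 1.35 tcp chest mm [-217.8  360.4  309. ] F chest [ 1.6 -0.2 -0.4] w 85.6
turn tool deg [-1.28 -0.84  0.27] [-0.022 -0.015  0.005]
shift tool mm [  48.4 -235.6  120.9]
```

```bash
python3 -m creep '[[[0,-0.035,0.018],[-0.022,-0.015,0.005],-1],[[0,-0.035,0.018],[0,0,0],-1],[[0.005,-0.035,0.018],[0,0,0],-1],[[0.005,-0.035,0.018],[0,0,0],-1],[[0.005,-0.035,0.018],[0,0,0],-1],[[0.005,-0.03,0.015],[0,0,0],-1],[[0.005,-0.02,0.01],[0,0,0],-1],[[0,0,0],[0,0,0],-1],[[0,0,0],[0,0,0],-1]]'
python3 - <<'E'
from h import *
from rig import r
import cv2
rep(r.get_state(),[-.103,.122,.26],1)
for n in("scene","top"):
    d=r.get_image(n); a=cv2.cvtColor(d["img"],cv2.COLOR_RGB2BGR); a=a[140:290,175:335] if n=="scene" else a[125:230,185:335]
    cv2.imwrite(f"pics/{n}1.png",cv2.resize(a,None,fx=4,fy=4,interpolation=cv2.INTER_CUBIC))
E
```

```text
clock: 2.1
eef_pos: [0.5021, 0.1017, 0.278]
ee_rot: [-0.07, 1.575, 0.063]
force: [-0.2, 0.6, -0.5]
width: 0.0854
t 2.1 tcp chest mm [-105.1  109.7  278. ] F chest [-0.1  0.7 -0.5] w 85.4
turn tool deg [-2.57 -0.33  0.24] [-0.045 -0.006  0.004]
shift tool mm [17.9 12.5  1.7]
```

View pics/scene1.png

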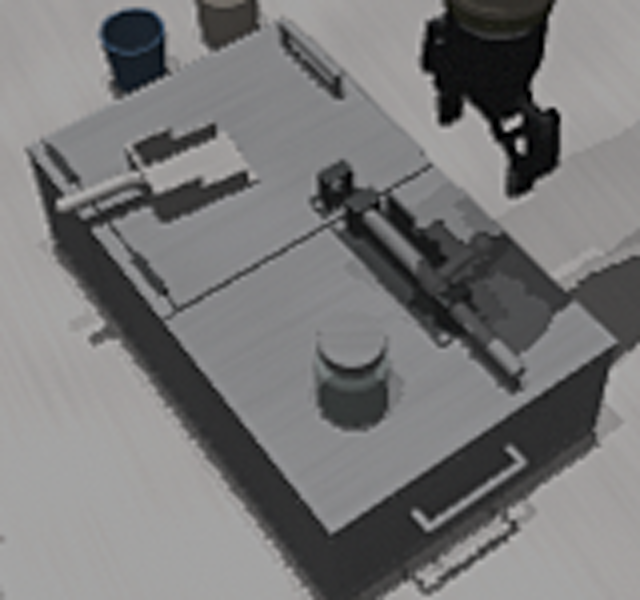

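View pics/top1.png

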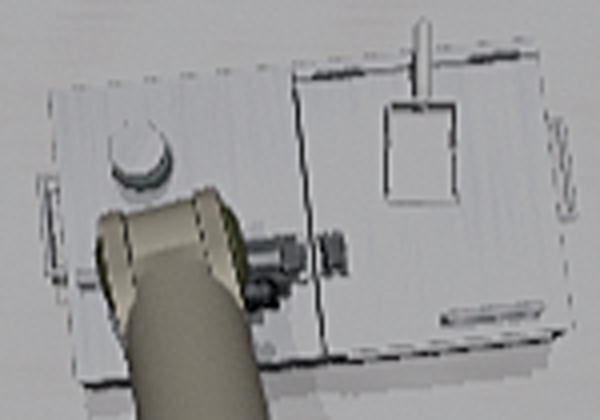

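```bash
python3 -m creep '[[[0,0.012,0.001],[-0.045,-0.006,0.004],-1],[[0,0,0],[0,0,0],-1],[[0,0,0],[0,0,0],-1]]'
python3 - <<'E'
from h import *
from rig import r
rep(r.get_state(),[-.104,.1215,.164],1)
E
```

```text
clock: 2.45
eef_pos: [0.5001, 0.1198, 0.2783]
ee_rot: [-0.109, 1.567, 0.112]
force: [0.1, 0.3, 0.4]
width: 0.085
t 2.45 tcp chest mm [-104.8  127.8  278.3] F chest [0.2 0.3 0.4] w 85.0
turn tool deg [ 0.67  0.04 -0.09] [ 0.012  0.001 -0.002]
shift tool mm [114.3  -6.5   0.6]
```

```bash
python3 -m creep '[[[0.015,-0.006,0],[0.012,0,0],-1],[[0.02,0,0],[0,0,0],-1],[[0.02,0,0],[0,0,0],-1],[[0.02,0,0],[0,0,0],-1],[[0.01,0,0],[0,0,0],-1],[[0,0,0],[0,0,0],-1],[[0,0,0],[0,0,0],-1]]'
python3 - <<'E'
from h import *
from rig import r
rep(r.get_state(),[-.104,.1215,.164],1)
E
```

```text
clock: 3.03
eef_pos: [0.5002, 0.1228, 0.1927]
ee_rot: [-0.106, 1.562, 0.116]
force: [0.5, -0.3, 0.3]
width: 0.0852
t 3.03 tcp chest mm [-104.3  130.8  192.7] F chest [ 0.4 -0.4  0.3] w 85.2
turn tool deg [ 0.7   0.38 -0.32] [ 0.012  0.007 -0.006]
shift tool mm [28.7 -9.5 -0. ]
```

```bash
python3 -m creep '[[[0.01,-0.005,0],[0,0,0],-1],[[0.01,-0.005,0],[0,0,0],-1],[[0.006,0,0],[0,0,0],-1],[[0,0,0],[0,0,0],-1],[[0,0,0],[0,0,0],-1]]'
python3 - <<'E'
from h import *
from rig import r
rep(r.get_state(),[-.104,.1215,.164],1)
E
```

```text
clock: 3.45
eef_pos: [0.503, 0.1133, 0.1664]
ee_rot: [-0.106, 1.558, 0.118]
force: [0.8, 0.4, -0.9]
width: 0.0851
t 3.45 tcp chest mm [-102.8  121.1  166.4] F chest [ 0.8  0.3 -0.9] w 85.1
turn tool deg [ 0.79  0.6  -0.38] [ 0.014  0.011 -0.007]
shift tool mm [ 2.4  0.4 -1.2]
```

Now close in small stages, watching the force.

```bash
python3 -m creep '[[[0.002,0,-0.001],[0.014,0.01,-0.007],-0.4],[[0,0,0],[0,0,0],-0.2],[[0,0,0],[0,0,0],0],[[0,0,0],[0,0,0],0.1],[[0,0,0],[0,0,0],0.2],[[0,0,0],[0,0,0],0.2]]'
python3 - <<'E'
from h import *
from rig import r
import cv2
rep(r.get_state(),[-.104,.1215,.164],1)
for n in("scene",):
    d=r.get_image(n); a=cv2.cvtColor(d["img"],cv2.COLOR_RGB2BGR); a=a[140:290,225:365]
    cv2.imwrite(f"pics/{n}2.png",cv2.resize(a,None,fx=4,fy=4,interpolation=cv2.INTER_CUBIC))
E
```

```text
clock: 3.95
eef_pos: [0.5026, 0.1134, 0.1652]
ee_rot: [-0.1, 1.567, 0.099]
force: [0.6, -0.4, -0.9]
width: 0.0338
t 3.95 tcp chest mm [-103.2  121.2  165.2] F chest [ 0.6 -0.4 -0.9] w 33.8
turn tool deg [-0.12  0.06  0.04] [-0.002  0.001  0.001]
shift tool mm [ 1.2  0.3 -0.8]
```

View pics/scene2.png

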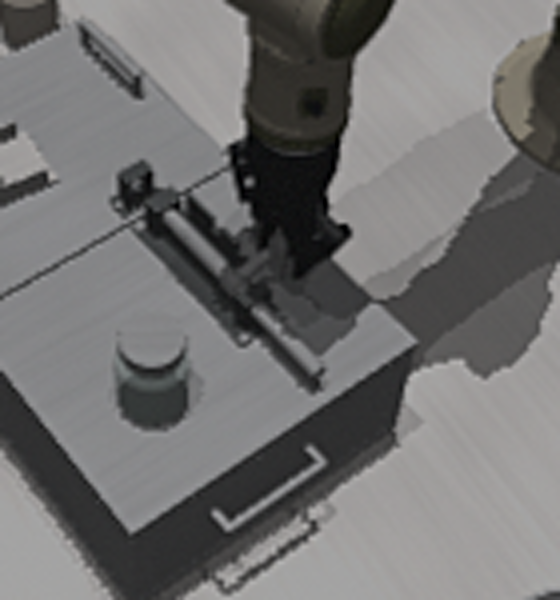

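```bash
python3 -m creep '[[[0,0,0],[0,0,0],0.3],[[0,0,0],[0,0,0],0.35],[[0,0,0],[0,0,0],0.4],[[0,0,0],[0,0,0],0.45],[[0,0,0],[0,0,0],0.5],[[0,0,0],[0,0,0],0.5],[[0,0,0],[0,0,0],0.5]]'
python3 - <<'E'
from h import *
from rig import r
rep(r.get_state(),[-.104,.1215,.164],1)
E
```

```text
clock: 4.58
eef_pos: [0.5026, 0.1132, 0.1655]
ee_rot: [-0.1, 1.567, 0.099]
force: [0.5, -0.2, -0.3]
width: 0.0216
t 4.58 tcp chest mm [-103.1  121.   165.5] F chest [ 0.5 -0.2 -0.3] w 21.6
turn tool deg [-0.14  0.09  0.04] [-0.002  0.002  0.001]
shift tool mm [ 1.5  0.5 -0.9]
```

```bash
python3 -m creep '[[[0,0,0],[0,0,0],0.7],[[-0.005,0,0.001],[0,0,0],0.7],[[-0.005,0,0.002],[0,0,0],0.7],[[0,0,0],[0,0,0],0.7]]'
python3 - <<'E'
from h import *
from rig import r
rep(r.get_state(),None,1)
E
```

```text
clock: 4.92
eef_pos: [0.506, 0.1137, 0.1755]
ee_rot: [-0.101, 1.568, 0.099]
force: [1.2, -0.1, -2.1]
width: 0.019
t 4.92 tcp chest mm [-99.8 121.1 175.5] F chest [ 1.1 -0.3 -2.1] w 19.0
turn tool deg [-0.12  0.04  0.06] [-0.002  0.001  0.001]
```

```bash
python3 -m creep '[[[-0.005,0,0.002],[0,0,0],0.7],[[-0.005,0,0.003],[0,0,0],0.7],[[0,0,0],[0,0,0],0.7]]'
python3 - <<'E'
from h import *
from rig import r
import cv2
rep(r.get_state(),None,1)
for n in("scene",):
    d=r.get_image(n); a=cv2.cvtColor(d["img"],cv2.COLOR_RGB2BGR); a=a[180:250,255:335]
    cv2.imwrite(f"pics/{n}3.png",cv2.resize(a,None,fx=8,fy=8,interpolation=cv2.INTER_CUBIC))
E
```

```text
clock: 5.17
eef_pos: [0.5096, 0.1141, 0.1857]
ee_rot: [-0.102, 1.572, 0.099]
force: [3.0, -0.3, -4.1]
width: 0.019
t 5.17 tcp chest mm [-96.1 120.9 185.7] F chest [ 2.9 -0.7 -4.1] w 19.0
turn tool deg [-0.08 -0.19  0.1 ] [-0.001 -0.003  0.002]
```

View pics/scene3.png

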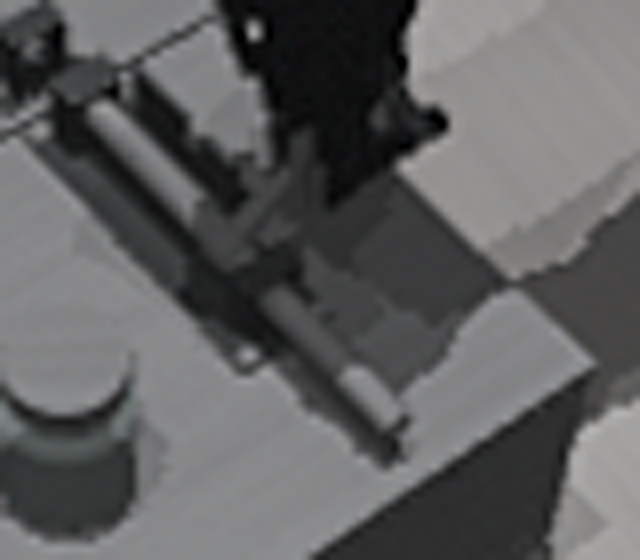

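```bash
python3 -m creep '[[[-0.004,0,0.004],[0,0,0],0.7],[[-0.004,0,0.004],[0,0,0],0.7],[[-0.004,0,0.004],[0,0,0],0.7],[[-0.0035,0,0.0045],[0,0,0],0.7],[[0,0,0],[0,0,0],0.7]]'
python3 - <<'E'
from h import *
from rig import r
rep(r.get_state(),None,1)
E
```

```text
clock: 5.63
eef_pos: [0.5355, 0.1174, 0.2031]
ee_rot: [-0.098, 1.556, 0.099]
force: [2.8, -0.7, -1.2]
width: 0.0129
t 5.63 tcp chest mm [-70.  121.  203.1] F chest [ 2.7 -1.  -1.2] w 12.9
turn tool deg [-0.19  0.73  0.03] [-0.003  0.013  0.001]
```

Run:
```python
from h import *
from rig import r
import cv2
rep(r.get_state(),None,1)
for n in("scene",):
    d=r.get_image(n); a=cv2.cvtColor(d["img"],cv2.COLOR_RGB2BGR); a=a[180:250,255:335]
    cv2.imwrite(f"pics/{n}4.png",cv2.resize(a,None,fx=8,fy=8,interpolation=cv2.INTER_CUBIC))
```

```text
t 5.63 tcp chest mm [-70.  121.  203.1] F chest [ 2.7 -1.  -1.2] w 12.9
turn tool deg [-0.19  0.73  0.03] [-0.003  0.013  0.001]
```

View pics/scene4.png

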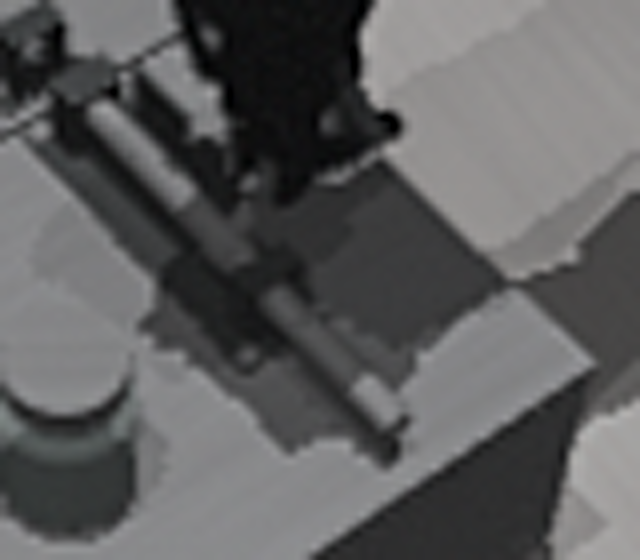

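Run:
```python
from h import *
f=lambda c: ((proj("scene",W(c))-[255,180]+.5)*8-.5).round(0)
print("axis",f([-.05,.121,.174]),"tcp",f([-.07,.121,.203]),"gp",f([-.07,.121,.222]))
for th in (1.4,1.2,1,.9,.8,.7,.6,.5,.4,.3): print(th,f([-.05-.054*np.sin(th),.121,.174+.054*np.cos(th)]))
```

```text
axis [227. 243.] tcp [267. 180.] gp [269. 152.]
1.4 [325. 172.]
1.2 [321. 160.]
1 [314. 151.]
0.9 [309. 148.]
0.8 [303. 146.]
0.7 [296. 145.]
0.6 [288. 145.]
0.5 [280. 146.]
0.4 [271. 148.]
0.3 [262. 151.]
```

Run:
```python
import cv2,numpy as np
a=cv2.imread("pics/scene4.png").astype(float)
b=np.clip(255*(a/255)**.4,0,255).astype(np.uint8); cv2.imwrite("pics/scene4b.png",b)
from rig import r
d=r.get_image("top"); a=cv2.cvtColor(d["img"],cv2.COLOR_RGB2BGR)[150:220,200:280]
cv2.imwrite("pics/top4.png",cv2.resize((255*(a/255.)**.5).astype(np.uint8),None,fx=8,fy=8,interpolation=cv2.INTER_CUBIC))
```

```text
(no output)
```

View pics/scene4b.png

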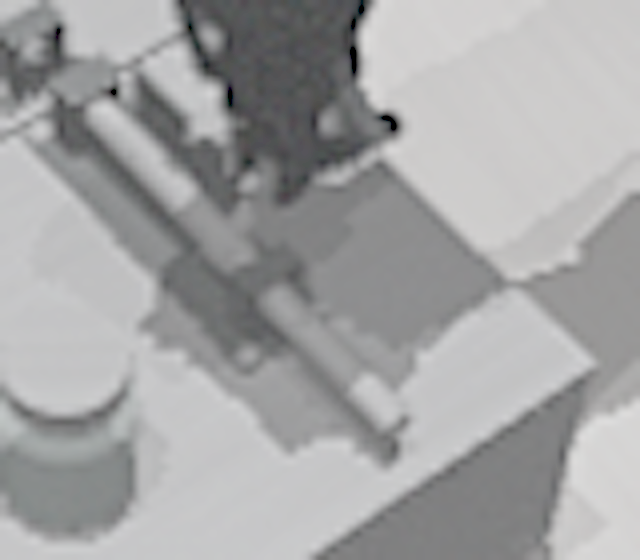

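View pics/top4.png

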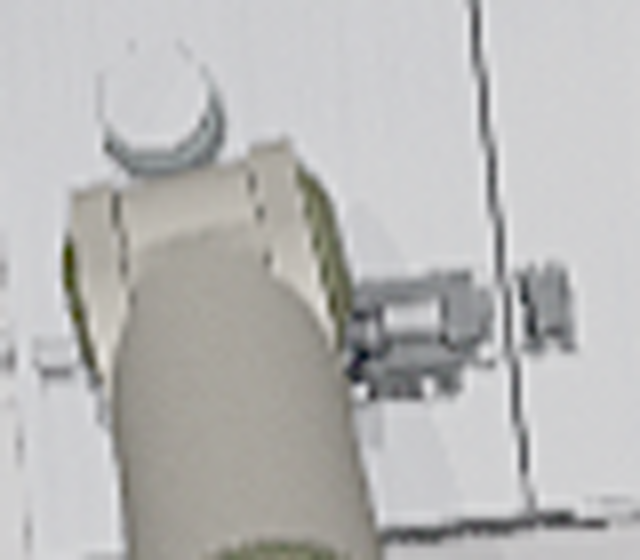

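```bash
python3 -m creep '[[[0,0,0],[0,0,0],0],[[0,0,0],[0,0,0],-0.2],[[0,0,0],[0,0,0],-0.4],[[-0.005,0,0],[0,0,0],-0.4],[[-0.03,0,0],[0,0,0],-0.4],[[-0.03,0,0],[0,0,0],-0.4],[[-0.03,0,-0.03],[0,0,0],-0.4],[[0,0,-0.04],[0,0,0],-0.4],[[0,0,-0.02],[0,0,0],-0.4]]'
python3 - <<'E'
from h import *
from rig import r
import cv2
rep(r.get_state(),None,1)
for n in("scene","top"):
    d=r.get_image(n); a=cv2.cvtColor(d["img"],cv2.COLOR_RGB2BGR); a=a[180:250,255:335] if n=="scene" else a[150:220,200:280]
    cv2.imwrite(f"pics/{n}5.png",cv2.resize((255*(a/255.)**.5).astype("uint8"),None,fx=8,fy=8,interpolation=cv2.INTER_CUBIC))
E
```

```text
clock: 6.48
eef_pos: [0.4475, 0.1064, 0.3026]
ee_rot: [-0.096, 1.555, 0.097]
force: [-0.9, 0.1, -0.4]
width: 0.0601
t 6.48 tcp chest mm [-158.7  121.4  302.6] F chest [-0.8  0.2 -0.4] w 60.1
turn tool deg [-0.31  0.79  0.01] [-0.005  0.014  0.   ]
```

View pics/scene5.png

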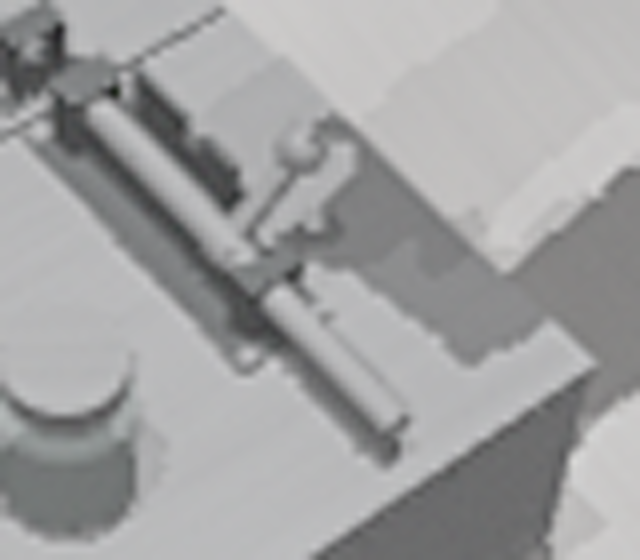

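View pics/top5.png

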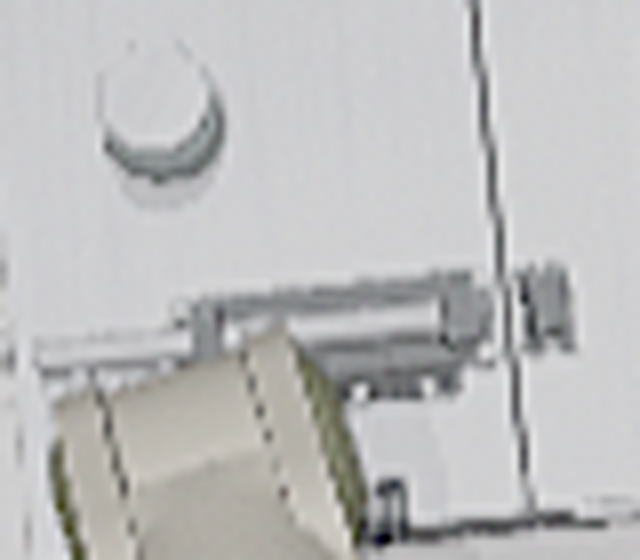

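Run:
```python
from h import *
from rig import r
im=[r.get_image("scene")["img"] for _ in range(4)]
g=np.mean([cv2.cvtColor(i,cv2.COLOR_RGB2GRAY).astype(float) for i in im],0).astype(np.float32)
np.save("g.npy",g)
a=g[180:215,265:295]; a=np.clip((a-20)*1.8,0,255).astype(np.uint8)
b=cv2.resize(a,None,fx=16,fy=16,interpolation=cv2.INTER_CUBIC); b=cv2.cvtColor(b,cv2.COLOR_GRAY2BGR)
for y in range(30,125,10):
    for z,c in((.1853,(0,0,255)),(.1728,(0,255,0))):
        p=((proj("scene",W([-.074,y/1e3,z]))-[265,180]+.5)*16-.5).astype(int); cv2.circle(b,tuple(int(v) for v in p),2,c,-1)
cv2.imwrite("pics/rail.png",b)
for z in(.1873,.1853,.183,.180,.177,.173):
    ys=np.arange(36,122,4); pts=np.array([proj("scene",W([-.074,y/1e3,z])) for y in ys],np.float32)
    print(z,cv2.remap(g,pts[None,:,0].copy(),pts[None,:,1].copy(),cv2.INTER_LINEAR)[0].round(0).astype(int).tolist())
print(ys.tolist())
```

```text
0.1873 [109, 107, 110, 111, 107, 108, 104, 98, 118, 121, 119, 95, 96, 96, 94, 93, 104, 119, 124, 116, 108, 79]
0.1853 [96, 94, 96, 95, 94, 93, 88, 90, 117, 119, 102, 82, 83, 84, 83, 79, 98, 119, 122, 113, 105, 78]
0.183 [77, 78, 79, 78, 76, 74, 67, 86, 115, 117, 77, 68, 70, 69, 70, 60, 92, 118, 116, 113, 100, 75]
0.18 [56, 55, 55, 56, 53, 48, 54, 81, 111, 82, 56, 51, 54, 54, 53, 35, 90, 107, 110, 113, 92, 76]
0.177 [38, 39, 35, 38, 36, 30, 47, 74, 92, 54, 43, 39, 40, 40, 36, 33, 82, 91, 106, 112, 83, 76]
0.173 [25, 23, 22, 25, 21, 17, 41, 65, 62, 41, 31, 27, 25, 29, 25, 33, 60, 75, 107, 106, 68, 93]
[36, 40, 44, 48, 52, 56, 60, 64, 68, 72, 76, 80, 84, 88, 92, 96, 100, 104, 108, 112, 116, 120]
```

View pics/rail.png

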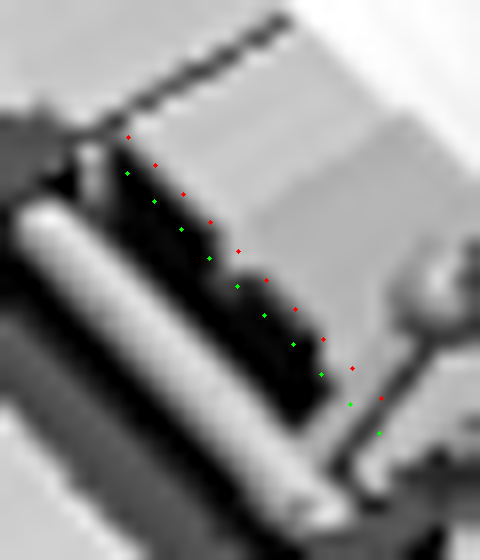

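```bash
python3 -m creep '[[[0.025,0,0],[0,0.014,0],1],[[0.025,0,0],[0,0,0],1],[[0.025,0,0],[0,0,0],1],[[0.02,0,0.01],[0,0,0],1],[[0.005,0,0.01],[0,0,0],1],[[0,0,0],[0,0,0],1]]'
python3 - <<'E'
from h import *
from rig import r
rep(r.get_state(),[-.115,.121,.20],1)
E
```

```text
clock: 7.28
eef_pos: [0.479, 0.1111, 0.1973]
ee_rot: [-0.096, 1.566, 0.096]
force: [0.2, 0.3, -0.3]
width: -0.0
t 7.28 tcp chest mm [-126.8  122.   197.3] F chest [ 0.2  0.2 -0.3] w -0.0
turn tool deg [-0.37  0.13  0.02] [-0.006  0.002  0.   ]
shift tool mm [-2.7 -0.9 11.9]
```

```bash
python3 -m creep '[[[-0.002,-0.001,0.006],[0,0,0],1],[[0,0,0.006],[0,0,0],1],[[0,0,0.005],[0,0,0],1],[[0,0,0.004],[0,0,0],1],[[0,0,0],[0,0,0],1]]'; python3 -m creep '[[[0,0,0.004],[0,0,0],1],[[0,0,0.004],[0,0,0],1],[[0,0,0.004],[0,0,0],1],[[0,0,0],[0,0,0],1]]'
python3 - <<'E'
from h import *
from rig import r
rep(r.get_state(),[-.090,.121,.20],1)
E
```

```text
clock: 7.7
eef_pos: [0.4942, 0.1117, 0.201]
ee_rot: [-0.098, 1.585, 0.094]
force: [0.2, -1.0, -0.8]
width: 0.0002
clock: 8.03
eef_pos: [0.4951, 0.1118, 0.2032]
ee_rot: [-0.101, 1.607, 0.094]
force: [0.1, 0.7, 0.8]
width: 0.0002
t 8.03 tcp chest mm [-110.8  120.5  203.2] F chest [0.2 0.7 0.8] w 0.2
turn tool deg [-0.32 -2.19  0.11] [-0.006 -0.038  0.002]
shift tool mm [ 2.4  0.6 20.9]
```

```bash
python3 -m creep '[[[0,0,0.006],[0,-0.03,0],1],[[0,0,0.006],[0,0,0],1]]'
python3 - <<'E'
from h import *
from rig import r
import cv2
s=r.get_state();rep(s,[-.090,.121,.20],1);print(np.round(s["joints"],2),np.round(s["qd"],3))
d=r.get_image("scene"); a=cv2.cvtColor(d["img"],cv2.COLOR_RGB2BGR)[180:250,255:335]
cv2.imwrite("pics/scene6.png",cv2.resize((255*(a/255.)**.5).astype("uint8"),None,fx=8,fy=8,interpolation=cv2.INTER_CUBIC))
E
```

```text
clock: 8.2
eef_pos: [0.4982, 0.1118, 0.2036]
ee_rot: [-0.101, 1.593, 0.094]
force: [-19.5, -1.9, 13.5]
width: 0.0001
t 8.2 tcp chest mm [-107.7  120.2  203.6] F chest [-19.6   0.6  13.5] w 0.1
turn tool deg [-0.29 -1.41  0.16] [-0.005 -0.025  0.003]
shift tool mm [ 3.2  0.9 17.8]
[-0.38  0.39  0.07  2.1  -0.05  0.68  1.41] [ 0.03   0.066 -0.005 -0.15  -0.026  0.22   0.045]
```

View pics/scene6.png

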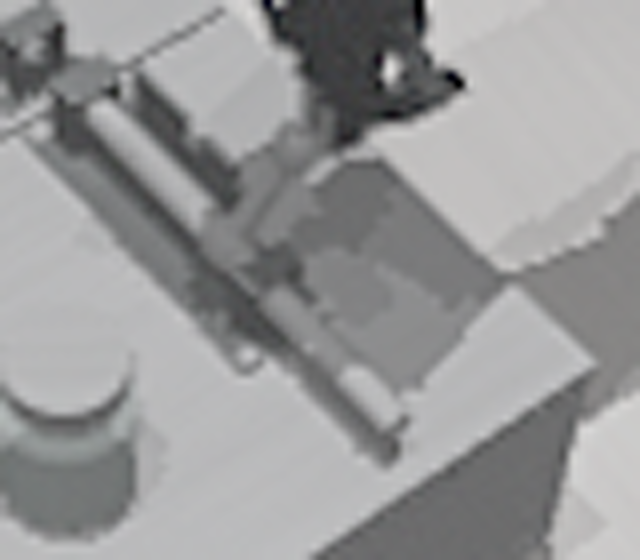

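```bash
python3 -m creep '[[[0,0,-0.01],[0,-0.025,0],1],[[0,0,-0.006],[0,0,0],1],[[0.012,0,0],[0,0,0],1],[[0.012,0,0],[0,0,0],1],[[0,0,0],[0,0,0],1]]'
python3 - <<'E'
from h import *
from rig import r
rep(r.get_state(),[-.110,.121,.180],1)
E
```

```text
clock: 8.67
eef_pos: [0.4858, 0.1108, 0.1847]
ee_rot: [-0.098, 1.56, 0.097]
force: [-0.6, 0.0, -0.6]
width: 0.0001
t 8.67 tcp chest mm [-120.1  120.7  184.7] F chest [-0.6  0.1 -0.6] w 0.1
turn tool deg [-0.28  0.51  0.04] [-0.005  0.009  0.001]
shift tool mm [ 4.8  0.3 10.1]
```

```bash
python3 -m creep '[[[0.003,0,0.004],[0,0.009,0],1],[[0,0,0.005],[0,0,0],1],[[0,0,0.005],[0,0,0],1]]';python3 -m creep '[[[0,0,0.005],[0,0,0],1],[[0,0,0.005],[0,0,0],1]]'
python3 - <<'E'
from h import *
from rig import r
rep(r.get_state(),[-.110,.121,.180],1)
E
```

```text
clock: 8.92
eef_pos: [0.5005, 0.1126, 0.1834]
ee_rot: [-0.098, 1.571, 0.097]
force: [-9.1, -0.5, 6.5]
width: 0.0002
clock: 9.08
eef_pos: [0.5075, 0.1133, 0.184]
ee_rot: [-0.099, 1.579, 0.096]
force: [-7.1, -0.0, 5.6]
width: -0.0001
t 9.08 tcp chest mm [-98.3 120.4 184. ] F chest [-7.   0.9  5.6] w -0.1
turn tool deg [-0.28 -0.63  0.06] [-0.005 -0.011  0.001]
shift tool mm [  4.1   0.5 -11.7]
```

```bash
python3 -m creep '[[[-0.005,0,0.005],[0,-0.01,0],1],[[-0.005,0,0.005],[0,0,0],1],[[-0.003,0,0.005],[0,0,0],1]]'
python3 - <<'E'
from h import *
from rig import r
import cv2
rep(r.get_state(),[-.110,.121,.180],1)
d=r.get_image("scene"); a=cv2.cvtColor(d["img"],cv2.COLOR_RGB2BGR)[180:250,255:335]
cv2.imwrite("pics/scene7.png",cv2.resize((255*(a/255.)**.5).astype("uint8"),None,fx=8,fy=8,interpolation=cv2.INTER_CUBIC))
E
```

```text
clock: 9.33
eef_pos: [0.5232, 0.1151, 0.1979]
ee_rot: [-0.099, 1.572, 0.096]
force: [-2.0, 0.4, -1.5]
width: -0.0002
t 9.33 tcp chest mm [-82.5 120.2 197.9] F chest [-1.9  0.7 -1.5] w -0.2
turn tool deg [-0.28 -0.21  0.08] [-0.005 -0.004  0.001]
shift tool mm [ 18.    0.7 -27.5]
```

View pics/scene7.png

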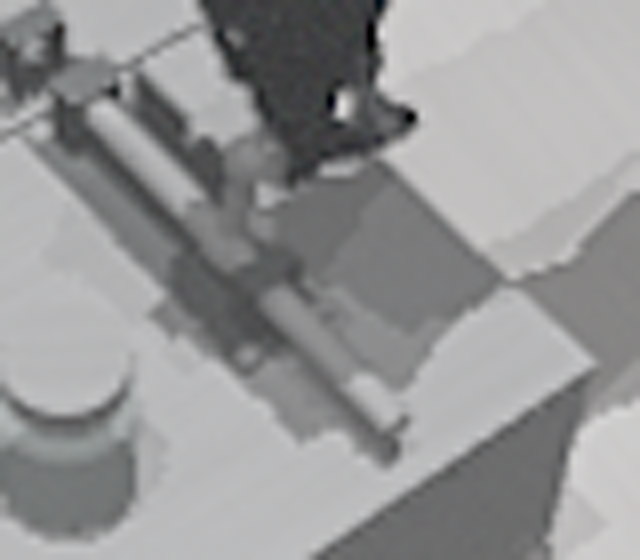

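```bash
python3 -m creep '[[[0,0,-0.015],[0,0,0],1],[[-0.005,0,-0.01],[0,0,0],0.1],[[-0.005,0,0],[0,0,0],0],[[0,0,0],[0,0,0],0],[[0,0.001,0],[0,0,0],0],[[0,0,0],[0,0,0],0]]'
python3 - <<'E'
from h import *
from rig import r
rep(r.get_state(),[-.063,.1205,.212],1)
E
```

```text
clock: 9.88
eef_pos: [0.5049, 0.1143, 0.2124]
ee_rot: [-0.096, 1.56, 0.097]
force: [0.4, -0.1, 0.6]
width: 0.0427
t 9.88 tcp chest mm [-100.7  121.8  212.4] F chest [ 0.4 -0.1  0.6] w 42.7
turn tool deg [-0.33  0.49 -0.01] [-0.006  0.009 -0.   ]
shift tool mm [ 0.7 -1.1 37.7]
```

```bash
python3 -m creep '[[[0,-0.001,0.015],[-0.006,0.009,0],0],[[0,0,0.015],[0,0,0],0.1],[[0,0,0.007],[0,0,0],0.2],[[0,0,0],[0,0,0],0.36],[[0,0,0],[0,0,0],0.36]]'
python3 - <<'E'
from h import *
from rig import r
import cv2
rep(r.get_state(),[-.063,.1205,.212],1)
d=r.get_image("scene"); a=cv2.cvtColor(d["img"],cv2.COLOR_RGB2BGR)[180:250,255:335]
cv2.imwrite("pics/scene8.png",cv2.resize((255*(a/255.)**.5).astype("uint8"),None,fx=8,fy=8,interpolation=cv2.INTER_CUBIC))
E
```

```text
clock: 10.3
eef_pos: [0.5441, 0.1185, 0.2124]
ee_rot: [-0.102, 1.568, 0.102]
force: [0.1, 0.4, -0.5]
width: 0.0275
t 10.3 tcp chest mm [-61.4 120.9 212.4] F chest [ 0.2  0.4 -0.5] w 27.5
turn tool deg [ 0.05  0.01 -0.02] [ 0.001  0.    -0.   ]
shift tool mm [ 0.4 -0.4 -1.6]
```

View pics/scene8.png

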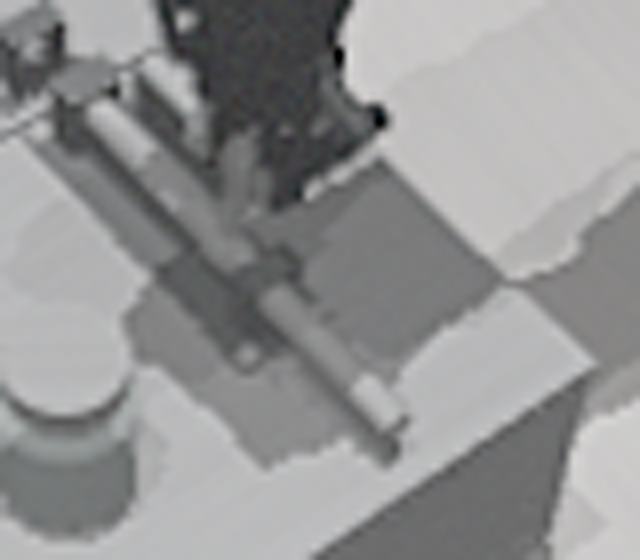

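```bash
python3 -m creep '[[[0,-0.006,0],[0,0,0],0.36],[[0,-0.006,0],[0,0,0],0.36],[[0,-0.006,0],[0,0,0],0.36],[[0,-0.006,0],[0,0,0],0.36],[[0,-0.006,0],[0,0,0],0.36]]'
python3 - <<'E'
from h import *
from rig import r
import cv2
rep(r.get_state(),[-.063,.0673,.212],1)
E
```

```text
clock: 10.77
eef_pos: [0.5469, 0.0906, 0.2125]
ee_rot: [-0.102, 1.567, 0.109]
force: [2.0, 4.2, -2.1]
width: 0.0275
t 10.77 tcp chest mm [-62.1  92.9 212.5] F chest [ 2.6  3.9 -2.1] w 27.5
turn tool deg [ 0.32  0.11 -0.24] [ 0.006  0.002 -0.004]
shift tool mm [  0.4 -25.6  -1. ]
```

```bash
python3 -m creep '[[[0,-0.006,0],[0.006,0,0],0.36],[[0,-0.006,0],[0,0,0],0.36],[[0,-0.006,0],[0,0,0],0.36],[[0,-0.003,0],[0,0,0],0.36],[[0,0,0],[0,0,0],0.36]]'
python3 - <<'E'
from h import *
from rig import r
import cv2
rep(r.get_state(),[-.063,.0673,.212],1)
E
```

```text
clock: 11.18
eef_pos: [0.5499, 0.0651, 0.2125]
ee_rot: [-0.095, 1.567, 0.101]
force: [2.3, 3.2, -1.5]
width: 0.0272
t 11.18 tcp chest mm [-62.4  67.2 212.5] F chest [ 2.7  2.9 -1.5] w 27.2
turn tool deg [-0.22  0.12 -0.22] [-0.004  0.002 -0.004]
shift tool mm [ 0.5  0.1 -0.6]
```

```bash
python3 -m creep '[[[0,0.003,0],[0,0,0],0.34],[[-0.015,0,0],[0,0,0],0.3],[[-0.02,0,0],[0,0,0],0.4],[[-0.005,0,0.02],[0,0,0],1],[[0,0,0.015],[0,0,0],1],[[0,0,0],[0,0,0],1],[[0,0,0],[0,0,0],1]]'
python3 - <<'E'
from h import *
from rig import r
import cv2
rep(r.get_state(),[-.030,.070,.203],1)
d=r.get_image("scene"); a=cv2.cvtColor(d["img"],cv2.COLOR_RGB2BGR)[165:235,245:325]
cv2.imwrite("pics/scene9.png",cv2.resize((255*(a/255.)**.5).astype("uint8"),None,fx=8,fy=8,interpolation=cv2.INTER_CUBIC))
f=lambda c: ((proj("scene",W(c))-[245,165]+.5)*8-.5).round(0)
print([f([-.05-.054*np.sin(t),.070,.174+.054*np.cos(t)]).tolist() for t in (0,.1,.2,.3,.4)],f([-.05,.07,.174]))
E
```

```text
clock: 11.77
eef_pos: [0.5813, 0.0677, 0.2535]
ee_rot: [-0.097, 1.575, 0.094]
force: [0.0, -0.8, 0.2]
width: -0.0005
t 11.77 tcp chest mm [-31.   65.8 253.5] F chest [-0.1 -0.8  0.2] w -0.5
turn tool deg [-0.44 -0.38  0.11] [-0.008 -0.007  0.002]
shift tool mm [50.5  4.3  1.3]
[[237.0, 208.0], [247.0, 203.0], [257.0, 198.0], [267.0, 195.0], [276.0, 192.0]] [235. 287.]
```

View pics/scene9.png

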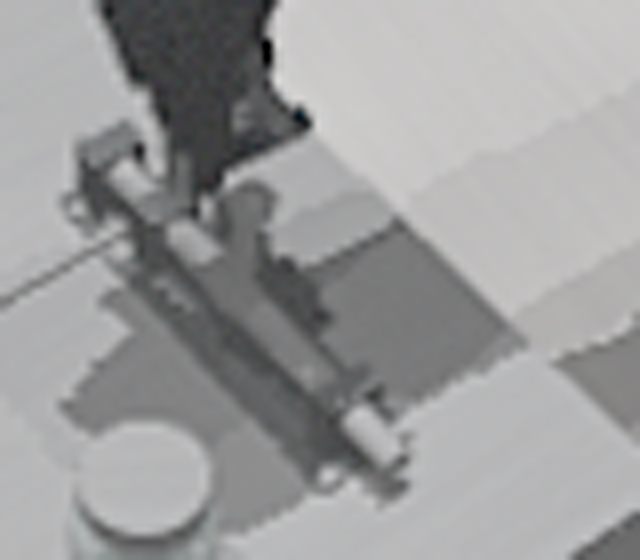

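```bash
python3 -m creep '[[[0.017,0.004,0.002],[-0.008,-0.007,0],1],[[0.017,0,0],[0,0,0],1],[[0.015,0,0],[0,0,0],1],[[0,0,0],[0,0,0],1]]'; python3 -m creep '[[[0,0,-0.005],[0,0,0],1],[[0,0,-0.005],[0,0,0],1],[[0,0,-0.005],[0,0,0],1]]'
python3 - <<'E'
from h import *
from rig import r
rep(r.get_state(),[-.064,.070,.203],1)
E
```

```text
clock: 12.15
eef_pos: [0.5792, 0.0709, 0.2029]
ee_rot: [-0.104, 1.57, 0.099]
force: [-0.8, -0.4, -0.2]
width: 0.0
clock: 12.4
eef_pos: [0.5637, 0.0687, 0.2035]
ee_rot: [-0.104, 1.569, 0.099]
force: [4.0, 0.5, -1.1]
width: 0.0002
t 12.4 tcp chest mm [-48.4  69.  203.5] F chest [ 4.   0.  -1.1] w 0.2
turn tool deg [ 0.01 -0.03  0.2 ] [ 0.    -0.     0.004]
shift tool mm [  0.5   1.  -15.6]
```

```bash
python3 -m creep '[[[0,0,-0.005],[0,0,0],1],[[0,0,-0.005],[0,0,0],1],[[0,0,-0.003],[0,0,0],1]]'
python3 - <<'E'
from h import *
from rig import r
rep(r.get_state(),[-.066,.070,.203],1)
E
```

```text
clock: 12.65
eef_pos: [0.551, 0.0669, 0.2061]
ee_rot: [-0.103, 1.562, 0.099]
force: [2.8, 1.1, -0.3]
width: -0.0002
t 12.65 tcp chest mm [-61.1  68.9 206.1] F chest [ 3.   0.7 -0.3] w -0.2
turn tool deg [-0.    0.33  0.18] [-0.     0.006  0.003]
shift tool mm [ 3.1  1.1 -4.9]
```

```bash
python3 -m creep '[[[0.002,0,-0.004],[0,0.005,0],1],[[0,0,0.006],[0,0,0],1],[[-0.02,0,0.004],[0,0,0],1],[[-0.025,0,0],[0,0,0],0.6],[[0,0,-0.015],[0,0,0],0.575],[[0,0,-0.012],[0,0,0],0.575],[[0,0,0],[0,0,0],0.575],[[0,0,0],[0,0,0],0.575]]'
python3 - <<'E'
from h import *
from rig import r
rep(r.get_state(),[-.088,.070,.235],1)
d=r.get_image("scene"); a=cv2.cvtColor(d["img"],cv2.COLOR_RGB2BGR)[165:235,245:325]
cv2.imwrite("pics/scene10.png",cv2.resize((255*(a/255.)**.5).astype("uint8"),None,fx=8,fy=8,interpolation=cv2.INTER_CUBIC))
f=lambda c: ((proj("scene",W(c))-[245,165]+.5)*8-.5).round(0)
print([(t,f([-.05-.054*np.sin(t),.070,.174+.054*np.cos(t)]).tolist()) for t in (.6,.7,.8,.9)],f([-.05,.07,.174]))
E
```

```text
clock: 13.32
eef_pos: [0.5254, 0.0636, 0.2501]
ee_rot: [-0.105, 1.578, 0.098]
force: [0.7, -0.9, 0.7]
width: 0.0177
t 13.32 tcp chest mm [-87.   68.8 250.1] F chest [ 0.6 -1.   0.7] w 17.7
turn tool deg [ 0.01 -0.56  0.2 ] [ 0.    -0.01   0.004]
shift tool mm [15.1  1.2 -0.9]
[(0.6, [293.0, 190.0]), (0.7, [301.0, 190.0]), (0.8, [308.0, 191.0]), (0.9, [314.0, 194.0])] [235. 287.]
```

View pics/scene10.png

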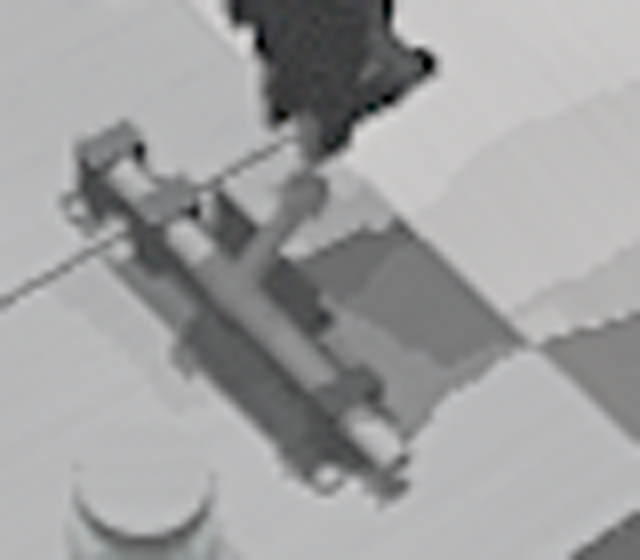

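```bash
python3 -m creep '[[[0.012,0.001,0],[0,-0.01,0],0.575],[[0.012,0,0],[0,0,0],0.575],[[0.003,0,0],[0,0,0],0.575],[[0.002,0,0],[0,0,0],0.575]]'
python3 - <<'E'
from h import *
from rig import r
rep(r.get_state(),[-.088,.070,.221],1)
E
```

```text
clock: 13.7
eef_pos: [0.5263, 0.0646, 0.2191]
ee_rot: [-0.105, 1.569, 0.099]
force: [-0.5, 0.3, 1.3]
width: 0.0182
t 13.7 tcp chest mm [-85.9  69.8 219.1] F chest [-0.5  0.3  1.3] w 18.2
turn tool deg [ 0.01 -0.04  0.22] [ 0.    -0.001  0.004]
shift tool mm [-1.9  0.2 -2.1]
```

```bash
python3 -m creep '[[[0.002,0,-0.001],[0,0,0],0.575],[[0.002,0,-0.002],[0,0,0],0.575]]'; python3 -m creep '[[[0.002,0,-0.002],[0,0,0],0.575],[[0.002,0,-0.002],[0,0,0],0.575]]'
python3 - <<'E'
from h import *
from rig import r
rep(r.get_state(),[-.088,.070,.221],1)
E
```

```text
clock: 13.87
eef_pos: [0.5234, 0.0644, 0.2147]
ee_rot: [-0.105, 1.571, 0.099]
force: [-1.6, -0.7, 5.5]
width: 0.0182
clock: 14.03
eef_pos: [0.5196, 0.0639, 0.211]
ee_rot: [-0.104, 1.57, 0.099]
force: [0.4, 0.4, 2.1]
width: 0.0183
t 14.03 tcp chest mm [-92.7  69.9 211. ] F chest [0.5 0.3 2.1] w 18.3
turn tool deg [ 0.01 -0.1   0.21] [ 0.    -0.002  0.004]
shift tool mm [-10.    0.    4.7]
```

```bash
python3 -m creep '[[[0.002,0,-0.0015],[0,0,0],0.575]]'; python3 -m creep '[[[0.002,0,-0.0015],[0,0,0],0.575]]'; python3 -m creep '[[[0.002,0,-0.001],[0,0,0],0.575]]';  python3 - <<'E'
from h import *
from rig import r
rep(r.get_state(),[-.088,.070,.221],1)
E
```

```text
clock: 14.12
eef_pos: [0.5182, 0.0637, 0.2091]
ee_rot: [-0.104, 1.569, 0.099]
force: [-1.1, -0.1, 3.9]
width: 0.0183
clock: 14.2
eef_pos: [0.5169, 0.0634, 0.2073]
ee_rot: [-0.104, 1.568, 0.099]
force: [-0.4, -1.1, 4.0]
width: 0.0181
clock: 14.28
eef_pos: [0.5158, 0.063, 0.2053]
ee_rot: [-0.104, 1.568, 0.098]
force: [-2.4, -1.4, 3.3]
width: 0.018
t 14.28 tcp chest mm [-96.6  69.5 205.3] F chest [-2.5 -1.1  3.3] w 18.0
turn tool deg [-0.01  0.02  0.22] [-0.     0.     0.004]
shift tool mm [-15.7   0.4   8.6]
```

```bash
python3 -m creep '[[[0.002,0,-0.001],[0,0,0],0.575],[[0.002,0,-0.001],[0,0,0],0.575]]'; python3 -m creep '[[[0.002,0,-0.001],[0,0,0],0.575],[[0.002,0,-0.001],[0,0,0],0.575]]';  python3 -m creep '[[[0.002,0,-0.0005],[0,0,0],0.575]]'
python3 - <<'E'
from h import *
from rig import r
rep(r.get_state(),[-.103,.070,.1895],1)
E
```

```text
clock: 14.45
eef_pos: [0.5134, 0.0624, 0.2011]
ee_rot: [-0.104, 1.568, 0.098]
force: [-0.1, -1.2, 3.3]
width: 0.0185
clock: 14.62
eef_pos: [0.5113, 0.0622, 0.1967]
ee_rot: [-0.104, 1.568, 0.098]
force: [0.2, 0.4, 2.9]
width: 0.0182
clock: 14.7
eef_pos: [0.5106, 0.062, 0.1945]
ee_rot: [-0.104, 1.568, 0.098]
force: [-2.3, -0.9, 3.7]
width: 0.0182
t 14.7 tcp chest mm [-101.9   69.2  194.5] F chest [-2.4 -0.6  3.7] w 18.2
turn tool deg [-0.03  0.02  0.22] [-0.     0.     0.004]
shift tool mm [ 5.   0.8 -1.1]
```

```bash
python3 -m creep '[[[0.002,0,0],[0,0,0],0.575]]'; python3 -m creep '[[[0.002,0,0],[0,0,0],0.575]]';  python3 -m creep '[[[0.0015,0,0],[0,0,0],0.575]]'
python3 - <<'E'
from h import *
from rig import r
rep(r.get_state(),[-.103,.070,.1895],1)
E
```

```text
clock: 14.78
eef_pos: [0.5101, 0.062, 0.1921]
ee_rot: [-0.104, 1.569, 0.098]
force: [-1.9, -0.9, 2.8]
width: 0.0181
clock: 14.87
eef_pos: [0.5096, 0.0619, 0.1897]
ee_rot: [-0.104, 1.57, 0.098]
force: [-2.9, -1.2, 3.4]
width: 0.0181
clock: 14.95
eef_pos: [0.5092, 0.0619, 0.1878]
ee_rot: [-0.104, 1.571, 0.098]
force: [-2.5, -1.1, 8.4]
width: 0.0182
t 14.95 tcp chest mm [-103.2   69.2  187.8] F chest [-2.7 -0.8  8.4] w 18.2
turn tool deg [-0.02 -0.14  0.23] [-0.    -0.002  0.004]
shift tool mm [-1.7  0.8  0.2]
```

```bash
python3 -m creep '[[[-0.003,0,0],[0,0,0],0.575],[[-0.01,0,0],[0,0,0],0.5],[[-0.03,0,0],[0,0,0],0.4],[[-0.03,0,0],[0,0,0],0.4],[[-0.02,0,-0.03],[0,0,0],0.4],[[0,0,-0.04],[0,0,0],0.4],[[0,0,-0.04],[0,0,0],0.4],[[0,0,-0.03],[0,0,0],0.4],[[0,0,0],[0,0,0],0.4],[[0,0,0],[0,0,0],0.4]]'
python3 - <<'E'
from h import *
from rig import r
rep(r.get_state(),None,1)
for n in("scene","top"):
    d=r.get_image(n); a=cv2.cvtColor(d["img"],cv2.COLOR_RGB2BGR); cv2.imwrite(f"pics/{n}11full.png",a)
    a=a[165:235,245:325] if n=="scene" else a[150:220,200:280]
    cv2.imwrite(f"pics/{n}11.png",cv2.resize((255*(a/255.)**.5).astype("uint8"),None,fx=8,fy=8,interpolation=cv2.INTER_CUBIC))
f=lambda c: ((proj("scene",W(c))-[245,165]+.5)*8-.5).round(0)
print([(t,f([-.05-.054*np.sin(t),.070,.174+.054*np.cos(t)]).tolist()) for t in (.8,.9,1,1.1,1.2,1.3,1.4)])
E
```

```text
clock: 15.78
eef_pos: [0.3692, 0.0446, 0.2897]
ee_rot: [-0.103, 1.561, 0.1]
force: [0.1, 0.5, 0.3]
width: 0.026
t 15.78 tcp chest mm [-244.3   70.2  289.7] F chest [0.2 0.5 0.3] w 26.0
turn tool deg [-0.    0.39  0.15] [-0.     0.007  0.003]
[(0.8, [308.0, 191.0]), (0.9, [314.0, 194.0]), (1, [319.0, 197.0]), (1.1, [324.0, 201.0]), (1.2, [327.0, 206.0]), (1.3, [330.0, 211.0]), (1.4, [332.0, 218.0])]
```

View pics/scene11.png

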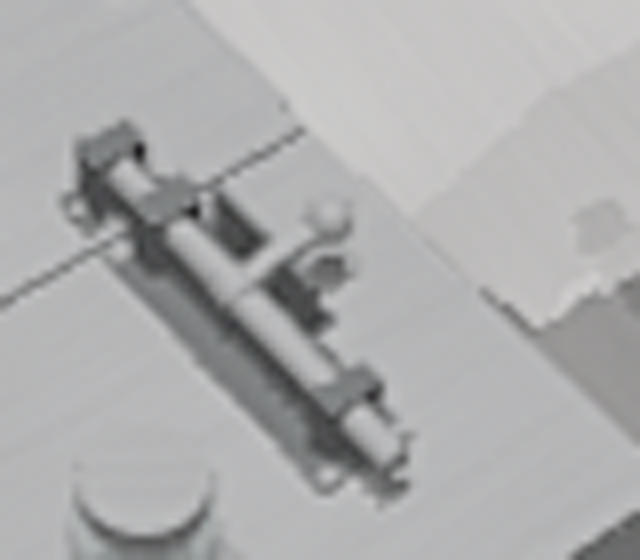

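View pics/top11full.png

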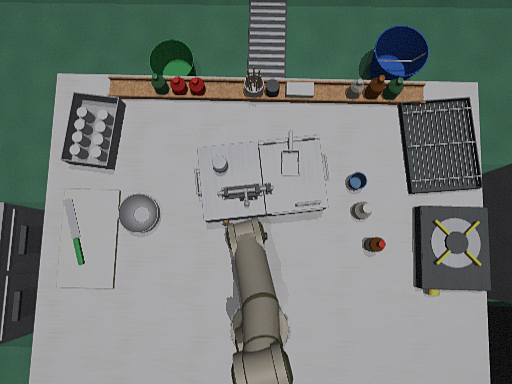

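Run:
```python
from h import *
cv2.imwrite("pics/topz11.png",cv2.resize(cv2.imread("pics/top11full.png")[170:220,210:285],None,fx=10,fy=10,interpolation=cv2.INTER_CUBIC))
```

```text
(no output)
```

View pics/topz11.png

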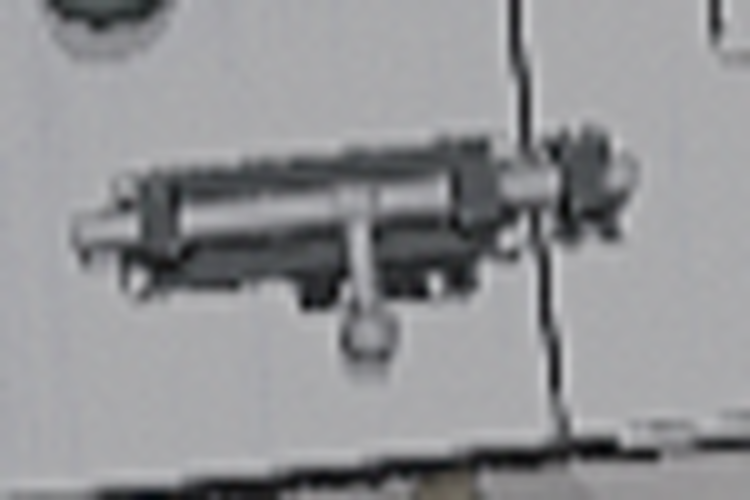

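Run:
```python
from h import *
P,e=two((210+368.5/10-.5,170+337.5/10-.5),(245+328.5/8-.5,165+215.5/8-.5));print(Cf(P)*1e3,e*1e3)
from rig import r
rep(r.get_state()); r.job_done()
```

```text
[-104.32201033   69.42753844  183.2714673 ] 4.165508632753027
t 15.88 tcp chest mm [-243.5   70.1  289.3] F chest [ 0.2 -0.4 -0.7] w 25.9
the job is handed in; nothing more can be done
```

The bolt is across in the keeper and its handle is fully down in the notch. The fingers were well clear of everything when I handed the job in at 15.9 s.

**What I did**
- **Raising the handle:** I gripped the ball, but it slipped out of the pads part-way up, so I pushed the handle upright with the closed fingers instead. One of those pushes met the ball too high and read about 24 N at the wrist. The handle was still drawn back beside the rail's end, and that push went roughly along the stem.
- **Finding the notch:** One camera view showed the notch, which put it at a slide of about 51 mm. I slid the bolt there with the fingers on either side of the ball.
- **Turning it down:** I pressed the ball down with the two fingertips in small steps. It went in on the first try at 2–5.5 N. The force rose to about 8 N only at the bottom, at the height expected for the lower stop.

**Last checks**
- **Handle and slide:** The two camera views placed the ball at chest x -104, z 183 mm; fully down is -103, 183. In y it was at 69, a slide of about 51.5 mm. The two sight lines missed each other by 4 mm, which is within the error I saw in the pictures.
- **Rod, lid and bystanders:** In the pictures the rod's tip stands through the keeper and the lid looks shut. The jar, scoop, bowl, sauce bottle, cup and flask look as they did at the start, judged by eye and not measured.
- **Force:** The wrist read under 1 N at hand-in. I could only judge the force between handle and rail from the wrist reading, not measure it directly.

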